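# Stand up the ink pad's lid

## Robot

A 6-joint arm with a two-finger parallel gripper is mounted at the origin on a cart in front of the work surface, level with it; the furniture and walls round the work are solid. World frame = base frame: x ahead of the robot, y to its left, z up, the work surface at z = 0. Lengths are in mm, angles in rad, forces in N, time in s.
With the tool pointing down it reaches from about 300 to 775 mm from the base axis. Payload 14.6 kg.
Tool frame: the origin (TCP) lies on the centre line of the jaws, within the pads' length; the fingertips stand manip.finger_overhang ahead of it and the grasp point (between the pads) lies 11 mm behind it (manip.finger_overhang is the distance from the TCP to the fingertips, in mm); y points along the fingers, x is the direction in which the jaws open and shut, and the axes are right-handed (so a half turn about y gives the same grasp; the last joint's range is limited). The gripper opens to 94 mm and grips with 3 to 60 N. Pads are 16 mm wide; open, the fingers measure 119 mm over their backs; the gripper's body (75 mm by 177 mm) begins 78 mm behind the grasp point.
Start: joints at [1.084, 0.3, 1.521, -0, 1.321, -0.067], TCP at [224.164, 502.235, 213.446] pointing down, gripper open.
Joint ranges: [-3.03, 3.03], [-0.79, 2.21], [0.23, 2.52], [-1.04, 4.18], [0, 3.07], [-2.55, 2.55]. Speed limits (rad/s): [2.22, 2.22, 2.57, 3.14, 3.14, 3.14].

## Interface

Orientations are given as [roll, pitch, yaw] about the fixed x, y, z axes, in that order (R = Rz(yaw) Ry(pitch) Rx(roll)).
In Python, from cell import monitor, viewer, ticket, manip gives the robot as it stands.
- The arm moves only by the shell command python3 -m jog 'ROWS' [FORCE]. ROWS is JSON, a list of rows, each an object of numbers: "grip": the finger opening in cm, from 0 to 9.4; "dx", "dy", "dz": the shift along the tool's x, y, z in cm; "spin": the turn about the tool's y in degrees. In form: [{"grip": .., "dx": .., "dy": .., "dz": .., "spin": ..}, ...]. A call has 1 to 20 rows; each row is the pose to reach, as a shift and turn from the pose commanded when the call began, along the tool's axes at that moment; what a row does not reach only later rows make up. A row lasts 1/8 s, in which the tool goes at most 62.5 mm and 10.7 degrees, less where a joint would pass 70% of its speed; a pose out of reach is approached as far as the arm can. A call with a gripper value outside its range is refused whole. The fingers move at their own pace and stop on an object; FORCE is the grip in N (left out, the last holds). Time passes only in rows, so rows that repeat a pose let the fingers close. It gives the time, the measured TCP pose, the force and the opening at its end, in the units of the state.
- monitor.read_state(): the state, without advancing time (a new reading comes with each control period).
- viewer.camera(name): name is "scene" or "side" or "wrist"; returns a dict with "color" (480x640x3 uint8, red, green, blue), "vertical_fov" (degrees; the focal length in pixels is half the picture's height over the tangent of half this angle, whatever the lens; pixels are square), "cx", "cy" (the principal point, pixels), "rvec" (rotation vector, rad) and "tvec" (3), from world to camera coordinates, as OpenCV has them. Camera axes: x right, y down, z forward; pixel columns grow to the right and rows downward; lengths in mm; the calibration is good to about 2 mm. A picture is of the moment at which its call begins. There is no depth.
- ticket.sign_off(): hands the job in, once; it reports no verdict.
The state is a dict: "clock": time; "joints": joint angles; "qd": joint speeds; "effort": joint torques, N m; "eef_pos": TCP position; "eef_rot": TCP orientation; "wrist_force": force on the tool from outside, world axes, zero at the start; "moment": the same for the moment, N m; "finger_gap": finger opening in mm.
Only numpy, scipy, OpenCV 4.12 (cv2) and the standard library are available. Lean on these libraries where they do the work, as an engineer would, in place of code of your own. Each camera call takes 0.05 s, during which the arm holds its last target. There are 200 camera calls.

## Task

Of the two blue and black ink pads lying between the letter tray and the closed laptop, one has been left half open. Raise its lid further until it stands straight up, at a right angle to the pad, so that its inky underside keeps off the desk and the pad is free for stamping, and let go. Leave the other ink pad shut.

Things in the scene. Friction and masses are not known exactly. Their poses are not given: they have to be found in the camera images.
- open_pad: The half-open ink pad: black base, blue lid, 76 mm from front to hinge, 104 mm wide, 17 mm high when shut; the base is 10 mm high and does not slide on the desk. Origin at the centre of its underside; x points from its front to the hinge side (away from the robot, turned up to 0.4 rad either way), z up. The hinge line runs along y, 38 mm behind the origin and 10 mm above the desk.
- open_pad_lid (a joint): Angle in rad between lid and base of the half-open ink pad: 0 shut, 1.57 the lid upright at a right angle to the pad, 2.09 fully back; it starts at 0.75 to 1.05. The hinge is stiff: the lid stays wherever it is left, and 1 to 3 N at its free edge moves it.
- lid_edge (a point): The middle of the half-open lid's free edge, half-way through its 6 mm thickness, 72 mm from the hinge line. The lid is 104 mm wide; its inner (ink) side, which looks down and towards the robot, lies in the plane through the hinge line, the outer side 6 mm off it. The edge is 60 to 75 mm above the desk at first and 82 mm with the lid upright.
- shut_pad_top (a point): The middle of the top of the other ink pad's closed lid, 16 mm above the desk, its z axis square to the lid; that pad looks and measures the same as the half-open one, and is a bystander to be left shut. Left of both pads, from about 120 mm off, stands a letter tray on legs, 180 mm high, and in front of it a 93 mm high mug.
Not all that is in view belongs to the job. Leave any pink or purple look-alike of the open_pad alone.

How it is judged:
By the outcome, as a careful person would: the job done as asked, in the order asked, and still so for the second after the job is handed in, with the robot touching nothing.
It also fails if it takes over 35 s, if anything falls off the work surface, if the arm or the gripper's body presses on something with over 40 N, if the wrist force passes 120 N, or if a joint passes its speed limit or range.

## Working session

There is one attempt and no reset: what is moved stays moved. The work goes in short steps, Python scripts to look and compute and a shell command to move; the robot and the scene stay as the last step left them, time stands still between calls to the robot, and variables do not carry over. Pictures are saved under pics/ and viewed, about 8 in all and at most 12, crops included, and the job is handed in when it is done.

```bash
mkdir -p pics; ls; cat > h.py <<'E'
import numpy as np,cv2
from cell import monitor,viewer,ticket,manip
from scipy.spatial.transform import Rotation as Ro
def cam(n,f=None):
    c=viewer.camera(n)
    if f: cv2.imwrite('pics/'+f,c['color'][:,:,::-1])
    return c
def K(c):
    f=240/np.tan(np.radians(c['vertical_fov'])/2)
    return f
def ray(c,u,v):
    R=cv2.Rodrigues(np.array(c['rvec'],float))[0];t=np.array(c['tvec'],float).ravel()
    d=R.T@np.array([(u-c['cx'])/K(c),(v-c['cy'])/K(c),1]);return -R.T@t,d/np.linalg.norm(d)
def onz(c,u,v,z):
    o,d=ray(c,u,v);return o+d*(z-o[2])/d[2]
def tri(c1,p1,c2,p2):
    o1,d1=ray(c1,*p1);o2,d2=ray(c2,*p2)
    s=np.linalg.lstsq(np.c_[d1,-d2],o2-o1,rcond=None)[0]
    a=o1+d1*s[0];b=o2+d2*s[1];return (a+b)/2,np.linalg.norm(a-b)
def proj(c,P):
    R=cv2.Rodrigues(np.array(c['rvec'],float))[0];q=R@np.array(P,float)+np.array(c['tvec'],float).ravel()
    return q[:2]/q[2]*K(c)+[c['cx'],c['cy']]
E
python3 - <<'E'
from h import *
np.set_printoptions(precision=3,suppress=True)
print(monitor.read_state(),manip.finger_overhang)
import pickle
d={n:cam(n,n+'0.png') for n in('scene','side','wrist')}
pickle.dump(d,open('c0.pkl','wb'))
for n in d: print(n,ray(d[n],320,240),d[n]['vertical_fov'],d[n]['cx'],d[n]['cy'])
E
```

```text
pics
{'clock': 0.0, 'joints': array([ 1.084,  0.3  ,  1.522, -0.   ,  1.321, -0.067]), 'qd': array([-0.001, -0.002,  0.001, -0.001,  0.001, -0.   ]), 'effort': array([ -0.004, -53.18 , -35.273,   0.071,   0.024,  -0.   ]), 'eef_pos': array([224.059, 502.029, 212.884]), 'eef_rot': array([-1.571,  0.001,  1.151]), 'wrist_force': array([-0.924,  0.277,  0.99 ]), 'moment': array([-0.027,  0.024, -0.007]), 'finger_gap': 93.83719343702641} 8.0
scene (array([  27.627, -696.055,  644.025]), array([ 0.584,  0.477, -0.657])) 44.80326362736393 326.9129539960061 238.3138018430457
side (array([ 368.558, -978.493,  492.951]), array([ 0.239,  0.812, -0.533])) 50.38659990164307 314.49611944891967 237.4381552690327
wrist (array([147.797, 536.667, 383.658]), array([ 0.277, -0.122, -0.953])) 69.66505056620345 318.9785296665352 233.51784959587852
```

View pics/scene0.png

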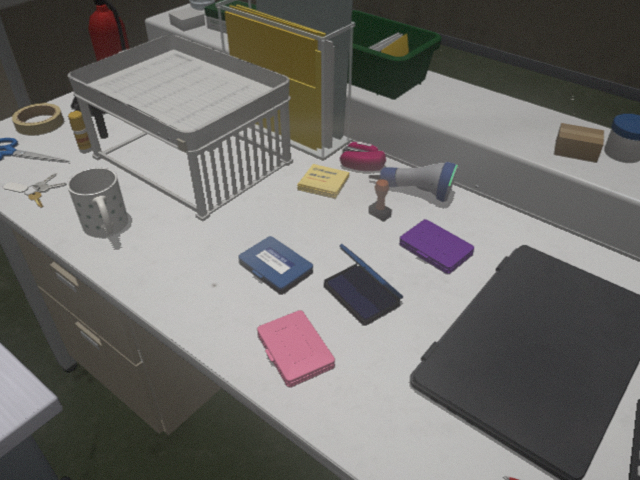

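View pics/side0.png

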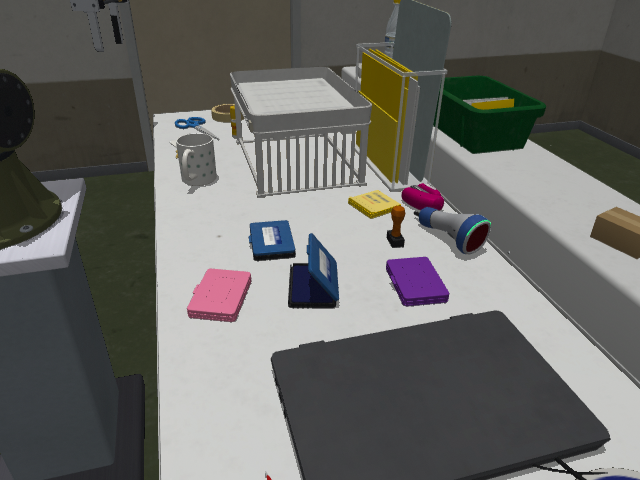

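The scene view has the half-open pad at about (362,285) and the shut one at (275,262). In the side view they are at (315,275) and (272,240). Next I'll enlarge the pad for its corners.

```bash
python3 - <<'E'
from h import *
a=cv2.imread('pics/scene0.png')[235:330,315:410];b=cv2.imread('pics/side0.png')[225:320,270:365]
cv2.imwrite('pics/z.png',np.hstack([cv2.resize(i,(400,400),interpolation=cv2.INTER_CUBIC) for i in(a,b)]))
E
```

```text
(no output)
```

View pics/z.png

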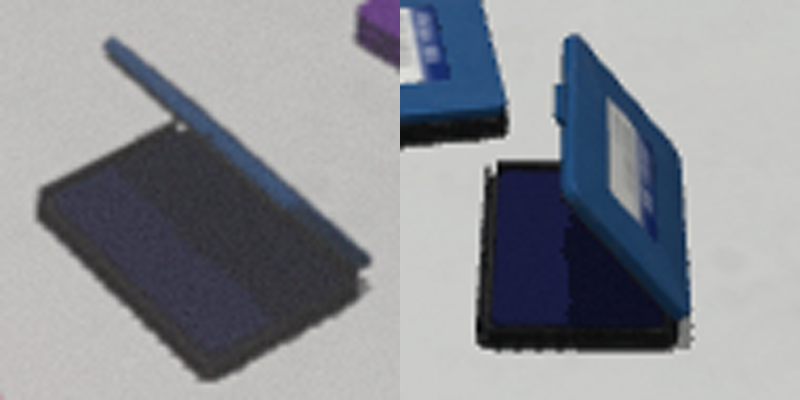

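```bash
python3 - <<'E'
from h import *
import pickle
np.set_printoptions(precision=1,suppress=True)
d=pickle.load(open('c0.pkl','rb'));S,D=d['scene'],d['side'];k=95/400
s=lambda x,y:(315+x*k-.4,235+y*k-.4)
e=lambda x,y:(270+(x-400)*k-.4,225+y*k-.4)
FL=tri(S,s(42,188),D,e(494,163));FR=tri(S,s(205,357),D,e(481,328));RR=tri(S,s(360,283),D,e(682,328))
print('FL',FL,onz(S,*s(42,188),10),onz(D,*e(494,163),10))
print('FR',FR,onz(S,*s(205,357),10),onz(D,*e(481,328),10))
print('RR',RR,onz(S,*s(360,280),10),onz(D,*e(682,330),10))
print('lid far',tri(S,s(108,40),D,e(575,33)))
# lid near free corner: ray of side with height unknown
for z in(55,60,65,70,75): print(z,onz(D,*e(567,192),z),onz(D,*e(575,33),z),onz(S,*s(108,42),z))
E
```

```text
FL (array([ 521.3, -301.1,   11. ]), np.float64(2.5371836251419224)) [ 523.6 -299.4   10. ] [ 520.6 -301.3   10. ]
FR (array([ 495.3, -393.3,    6.9]), np.float64(3.6718815257356217)) [ 495.  -393.4   10. ] [ 493.  -399.2   10. ]
RR (array([ 562.5, -412.7,    5. ]), np.float64(2.5534380494831477)) [ 558. -415.   10.] [ 561.3 -418.1   10. ]
lid far (array([ 551.3, -307.2,   68.1]), np.float64(1.0411308528762104))
55 [ 527.1 -388.    55. ] [ 557.4 -285.7   55. ] [ 561.6 -299.5   55. ]
60 [ 525.3 -394.8   60. ] [ 555.2 -293.6   60. ] [ 557.1 -302.8   60. ]
65 [ 523.5 -401.5   65. ] [ 553.1 -301.5   65. ] [ 552.6 -306.2   65. ]
70 [ 521.7 -408.3   70. ] [ 550.9 -309.4   70. ] [ 548.  -309.6   70. ]
75 [ 519.8 -415.    75. ] [ 548.8 -317.3   75. ] [ 543.5 -312.9   75. ]
```

```bash
python3 -m jog '[{"dy":-4},{"dy":-4,"dx":-63,"dz":-66.5,"spin":82},{"dy":-4,"dx":-63,"dz":-66.5,"spin":82},{"dy":-4,"dx":-63,"dz":-66.5,"spin":82},{"dy":-4,"dx":-63,"dz":-66.5,"spin":82},{"dy":-4,"dx":-63,"dz":-66.5,"spin":82},{"dy":-4,"dx":-63,"dz":-66.5,"spin":82},{"dy":-4,"dx":-63,"dz":-66.5,"spin":82},{"dy":-4,"dx":-63,"dz":-66.5,"spin":82},{"dy":-4,"dx":-63,"dz":-66.5,"spin":82},{"dy":-4,"dx":-63,"dz":-66.5,"spin":82},{"dy":2,"dx":-63,"dz":-66.5,"spin":82},{"dy":2,"dx":-63,"dz":-66.5,"spin":82},{"dy":2,"dx":-63,"dz":-66.5,"spin":82},{"dy":2,"dx":-63,"dz":-66.5,"spin":82},{"dy":2,"dx":-63,"dz":-66.5,"spin":82},{"dy":2,"dx":-63,"dz":-66.5,"spin":82},{"dy":2,"dx":-63,"dz":-66.5,"spin":82},{"dy":2,"dx":-63,"dz":-66.5,"spin":82}]'
python3 - <<'E'
from h import *
import pickle
d=pickle.load(open('c0.pkl','rb'))
c=cam('wrist','w1.png');pickle.dump(c,open('w1.pkl','wb'));print(monitor.read_state()['eef_pos'],monitor.read_state()['eef_rot'],monitor.read_state()['joints'])
E
```

```text
[224.09424179 502.10745741 213.10037473] [-1.57074194e+00  7.09185337e-04  1.15097942e+00] [ 1.08440067e+00  3.00261157e-01  1.52134736e+00  7.31197313e-06
  1.32069537e+00 -6.65805450e-02]validation failed for argument at $[0]...
```

View pics/w1.png

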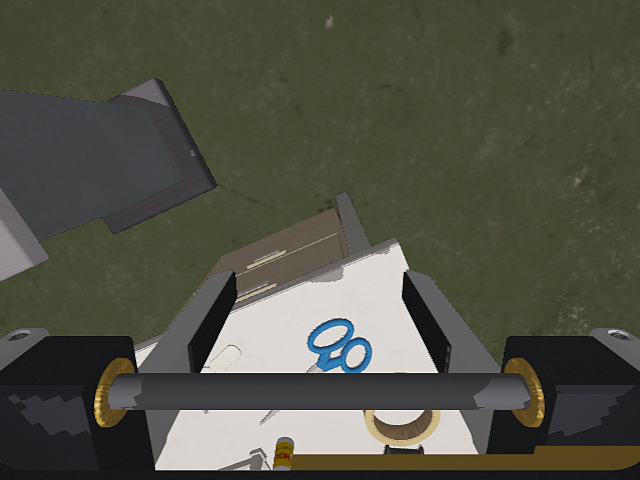

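The call was refused because every row needs all five keys. That picture is only the start pose, over the scissors, so I'll resend the full rows.

```bash
python3 -m jog '[{"grip":9.4,"dx":0,"dy":-4,"dz":0,"spin":0},{"grip":9.4,"dx":-63,"dy":-4,"dz":-66.5,"spin":82},{"grip":9.4,"dx":-63,"dy":-4,"dz":-66.5,"spin":82},{"grip":9.4,"dx":-63,"dy":-4,"dz":-66.5,"spin":82},{"grip":9.4,"dx":-63,"dy":-4,"dz":-66.5,"spin":82},{"grip":9.4,"dx":-63,"dy":-4,"dz":-66.5,"spin":82},{"grip":9.4,"dx":-63,"dy":-4,"dz":-66.5,"spin":82},{"grip":9.4,"dx":-63,"dy":-4,"dz":-66.5,"spin":82},{"grip":9.4,"dx":-63,"dy":-4,"dz":-66.5,"spin":82},{"grip":9.4,"dx":-63,"dy":-4,"dz":-66.5,"spin":82},{"grip":9.4,"dx":-63,"dy":-4,"dz":-66.5,"spin":82},{"grip":9.4,"dx":-63,"dy":-4,"dz":-66.5,"spin":82},{"grip":9.4,"dx":-63,"dy":2,"dz":-66.5,"spin":82},{"grip":9.4,"dx":-63,"dy":2,"dz":-66.5,"spin":82},{"grip":9.4,"dx":-63,"dy":2,"dz":-66.5,"spin":82},{"grip":9.4,"dx":-63,"dy":2,"dz":-66.5,"spin":82},{"grip":9.4,"dx":-63,"dy":2,"dz":-66.5,"spin":82},{"grip":9.4,"dx":-63,"dy":2,"dz":-66.5,"spin":82},{"grip":9.4,"dx":-63,"dy":2,"dz":-66.5,"spin":82},{"grip":9.4,"dx":-63,"dy":2,"dz":-66.5,"spin":82}]'
python3 - <<'E'
from h import *
import pickle
c=cam('wrist','w2.png');pickle.dump(c,open('w2.pkl','wb'));s=monitor.read_state();print(s['eef_pos'],s['eef_rot'],s['joints'])
E
```

```text
clock: 2.7
eef_pos: [574.8, -343.4, 194.4]
eef_rot: [-1.571, -0.001, -0.279]
wrist_force: [-0.4, 0.8, 0.6]
finger_gap: 94.2
[ 574.78195157 -343.51030653  194.23291796] [-1.57111928e+00 -9.41490094e-04 -2.79404244e-01] [-5.93359075e-01  5.86209143e-01  1.15848177e+00 -1.66717992e-05
  1.39590654e+00 -3.13951787e-01]
```

View pics/w2.png

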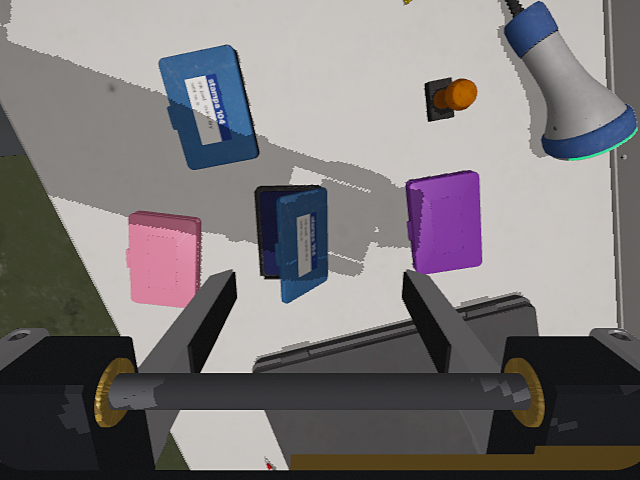

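The close view shows lid free-edge corners at about (280,190) and (281,301), hinge-side ends at (328,187) and (325,289), and base front corners at (257,188) and (262,278). I'll turn these into positions.

```bash
python3 - <<'E'
from h import *
import pickle
np.set_printoptions(precision=1,suppress=True)
c=pickle.load(open('w2.pkl','rb'));print(ray(c,320,240))
th=-.279;X=np.array([np.cos(th),np.sin(th),0]);Y=np.array([-X[1],X[0],0]);T=np.array([574.8,-343.5,0])
def f(n,u,v,z):
    p=onz(c,u,v,z);print(n,p,'tool rel x,y',(p-T)@X,(p-T)@Y)
f('FL',257,187,10);f('FR',261.5,276,10)
f('HL',328,187,14);f('HR',326,289,14)
for z in(65,70):f('EL',276.5,194,z);f('ER',281,301,z)
E
```

```text
(array([ 597.6, -262.5,  365.1]), array([-0.1, -0.3, -1. ]))
FL [ 520.7 -298.6   10. ] tool rel x,y -64.34489594123605 28.222183823950424
FR [ 493.1 -394.3   10. ] tool rel x,y -64.57235664126144 -71.38719731535777
HL [ 591.3 -318.3   14. ] tool rel x,y 8.883489313171745 28.760566790232787
HR [ 558.3 -427.7   14. ] tool rel x,y 7.367317928257821 -85.45233932979104
EL [ 547.1 -303.6   65. ] tool rel x,y -37.63657929175501 30.69308956899223
ER [ 518.9 -403.9   65. ] tool rel x,y -37.096668214930794 -73.45136269654634
EL [ 547.9 -302.9   70. ] tool rel x,y -37.01527226912711 31.583291682603072
ER [ 520.2 -401.5   70. ] tool rel x,y -36.48435712202718 -70.82591895894214
```

Tool and pad are aligned. The hinge is 11.5 mm ahead of the TCP in tool x, and the lid edge is 10 mm clear of the front finger. I'll lower over the lid so the fingers straddle it.

```bash
python3 -m jog '[{"grip":9.4,"dx":0,"dy":5,"dz":0,"spin":0},{"grip":9.4,"dx":0,"dy":10,"dz":0,"spin":0},{"grip":9.4,"dx":0,"dy":13,"dz":0,"spin":0},{"grip":9.4,"dx":0,"dy":14.6,"dz":0,"spin":0},{"grip":9.4,"dx":0,"dy":14.6,"dz":0,"spin":0}]' 10
python3 -m jog '[{"grip":8,"dx":0.7,"dy":0,"dz":0,"spin":0},{"grip":6,"dx":1.45,"dy":0,"dz":0,"spin":0},{"grip":4,"dx":1.45,"dy":0,"dz":0,"spin":0},{"grip":3,"dx":1.45,"dy":0,"dz":0,"spin":0},{"grip":2.5,"dx":1.45,"dy":0,"dz":0,"spin":0},{"grip":2.5,"dx":1.45,"dy":0,"dz":0,"spin":0},{"grip":2.5,"dx":1.45,"dy":0,"dz":0,"spin":0},{"grip":2.5,"dx":1.45,"dy":0,"dz":0,"spin":0}]' 10
python3 - <<'E'
from h import *
a=cam('scene')['color'][180:360,270:450,::-1];b=cam('side')['color'][160:340,230:410,::-1]
cv2.imwrite('pics/z3.png',np.hstack([cv2.resize(i,(400,400),interpolation=cv2.INTER_CUBIC) for i in(a,b)]))
E
```

```text
clock: 3.38
eef_pos: [574.6, -343.9, 47.3]
eef_rot: [-1.571, 0.001, -0.28]
wrist_force: [0.1, 0.1, 0.4]
finger_gap: 93.8
clock: 4.38
eef_pos: [588.6, -348.1, 47.5]
eef_rot: [-1.571, -0.0, -0.28]
wrist_force: [-1.1, 1.0, 1.6]
finger_gap: 24.9
```

View pics/z3.png

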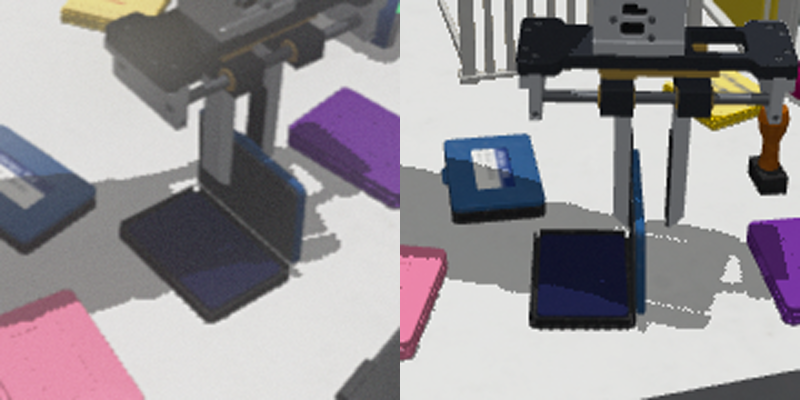

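The lid is nearly upright, with a finger on each side of it and a 25 mm gap. I'll close gently to bring it vertical, then check.

```bash
python3 -m jog '[{"grip":1.8,"dx":0,"dy":0,"dz":0,"spin":0},{"grip":1.2,"dx":0,"dy":0,"dz":0,"spin":0},{"grip":0.8,"dx":0,"dy":0,"dz":0,"spin":0},{"grip":0.6,"dx":0,"dy":0,"dz":0,"spin":0},{"grip":0.5,"dx":0,"dy":0,"dz":0,"spin":0},{"grip":0.5,"dx":0,"dy":0,"dz":0,"spin":0},{"grip":0.5,"dx":0,"dy":0,"dz":0,"spin":0}]' 10
```

```text
clock: 5.35
eef_pos: [588.0, -347.9, 47.2]
eef_rot: [-1.571, 0.002, -0.28]
wrist_force: [-4.6, 2.8, 2.3]
finger_gap: 10.5
```

```bash
python3 - <<'E'
from h import *
a=cam('scene')['color'][215:335,300:420,::-1];b=cam('side')['color'][200:320,270:390,::-1]
cv2.imwrite('pics/z4.png',np.hstack([cv2.resize(i,(400,400),interpolation=cv2.INTER_CUBIC) for i in(a,b)]))
E
```

```text
(no output)
```

View pics/z4.png

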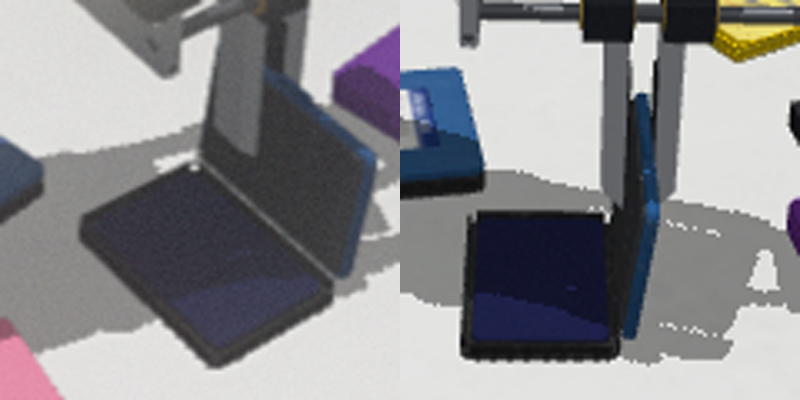

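The lid leans slightly past upright: in the side view its free edge at (655,200) sits right of the hinge at (628,335), and the gap stays at 10.5 mm. I'll move the closed jaws back a few mm and watch the gap shrink.

```bash
python3 -m jog '[{"grip":0.5,"dx":-0.2,"dy":0,"dz":0,"spin":0},{"grip":0.5,"dx":-0.2,"dy":0,"dz":0,"spin":0},{"grip":0.5,"dx":-0.2,"dy":0,"dz":0,"spin":0}]' 10
python3 -m jog '[{"grip":0.5,"dx":-0.2,"dy":0,"dz":0,"spin":0},{"grip":0.5,"dx":-0.2,"dy":0,"dz":0,"spin":0},{"grip":0.5,"dx":-0.2,"dy":0,"dz":0,"spin":0}]' 10
```

```text
clock: 5.82
eef_pos: [586.2, -347.4, 47.4]
eef_rot: [-1.571, 0.001, -0.28]
wrist_force: [-6.2, 3.1, 3.6]
finger_gap: 8.9
clock: 6.2
eef_pos: [584.3, -346.8, 47.4]
eef_rot: [-1.571, 0.001, -0.28]
wrist_force: [-5.5, 1.8, 3.2]
finger_gap: 7.2
```

```bash
python3 -m jog '[{"grip":0.5,"dx":-0.14,"dy":0,"dz":0,"spin":0},{"grip":0.5,"dx":-0.14,"dy":0,"dz":0,"spin":0},{"grip":0.5,"dx":-0.14,"dy":0,"dz":0,"spin":0},{"grip":0.5,"dx":-0.14,"dy":0,"dz":0,"spin":0}]' 10
```

```text
clock: 6.7
eef_pos: [583.0, -346.5, 47.4]
eef_rot: [-1.571, 0.001, -0.28]
wrist_force: [-4.8, 2.7, 3.4]
finger_gap: 6.5
```

```bash
python3 -m jog '[{"grip":0.5,"dx":-0.05,"dy":0,"dz":0,"spin":0},{"grip":0.5,"dx":-0.05,"dy":0,"dz":0,"spin":0},{"grip":0.5,"dx":-0.05,"dy":0,"dz":0,"spin":0}]' 10
python3 -m jog '[{"grip":1.2,"dx":0,"dy":0,"dz":0,"spin":0},{"grip":3,"dx":0,"dy":0,"dz":0,"spin":0},{"grip":5,"dx":0,"dy":0,"dz":0,"spin":0},{"grip":5,"dx":0,"dy":0,"dz":0,"spin":0},{"grip":5,"dx":0,"dy":0,"dz":0,"spin":0},{"grip":5,"dx":0,"dy":-4,"dz":0,"spin":0},{"grip":5,"dx":0,"dy":-10,"dz":0,"spin":0},{"grip":5,"dx":0,"dy":-15,"dz":0,"spin":0},{"grip":5,"dx":0,"dy":-15,"dz":0,"spin":0},{"grip":5,"dx":0,"dy":-15,"dz":0,"spin":0}]'
python3 - <<'E'
from h import *
import pickle
d={n:cam(n) for n in('scene','side','wrist')};pickle.dump(d,open('c5.pkl','wb'))
a=d['scene']['color'][225:325,310:410,::-1];b=d['side']['color'][210:310,275:375,::-1]
cv2.imwrite('pics/z5.png',np.hstack([cv2.resize(i,(400,400),interpolation=cv2.INTER_CUBIC) for i in(a,b)]))
E
```

```text
clock: 7.08
eef_pos: [582.7, -346.4, 47.5]
eef_rot: [-1.571, 0.001, -0.28]
wrist_force: [-5.4, 1.7, 3.3]
finger_gap: 6.1
clock: 8.32
eef_pos: [582.7, -346.3, 196.4]
eef_rot: [-1.57, 0.001, -0.28]
wrist_force: [-0.1, 0.2, -1.2]
finger_gap: 50.1
```

View pics/z5.png

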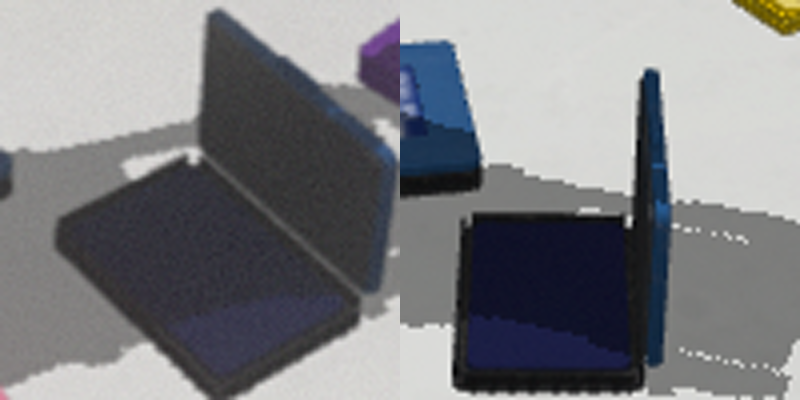

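```bash
python3 - <<'E'
from h import *
import pickle
np.set_printoptions(precision=1,suppress=True)
d=pickle.load(open('c5.pkl','rb'));S,D=d['scene'],d['side'];k=.25
s=lambda x,y:(310+x*k-.4,225+y*k-.4)
e=lambda x,y:(275+(x-400)*k-.4,210+y*k-.4)
X=np.array([np.cos(.28),-np.sin(.28),0])
for n,a,b in(('near top outer',(393,152),(665,208)),('near bottom outer',(378,292),(660,363)),('far top',(213,10),(652,70))):
    p,g=tri(S,s(*a),D,e(*b));print(n,p,g,'x_pad',p@X)
# predicted line: verticals of outer face at near hinge in side view
p,_=tri(S,s(378,292),D,e(660,363))
for t in(-.1,0,.1):
    print(t,[(proj(c,p+72*(np.sin(t)*X+np.cos(t)*np.array([0,0,1])))-o)/k for c,o in((S,(310,225)),(D,(275,210)))])
E
```

```text
near top outer [ 566.1 -415.2   82.1] 0.42632092275994415 x_pad 658.8507343385637
near bottom outer [ 566.2 -416.5   12.3] 0.812129142594283 x_pad 659.2996788314529
far top [ 592.  -318.6   79.5] 0.742724438719371 x_pad 656.9756876540494
-0.1 [array([379.6, 156.7]), array([244.9, 203.2])]
0 [array([395.2, 147.8]), array([265.3, 202.7])]
0.1 [array([410.4, 140.5]), array([285.6, 203.9])]
```

Triangulation puts the lid's top and bottom at the same pad-x, 658.9 against 659.3 mm, with the top at 82 mm, so it stands upright. The arm is clear.

```bash
python3 -c "
from cell import ticket;print(ticket.sign_off())"
```

```text
the job is handed in; nothing more can be done
None
```

The half-open pad's lid now stands upright at a right angle to its base, and the job is handed in. I straddled the lid with the open fingers and closed on it gently at 10 N.

- **Correction on the way:** the lid first went slightly past upright, with the jaw gap stuck at 10.5 mm. I moved the closed jaws back in small steps until the gap read 6.1 mm, the lid's own thickness, then let go and raised the tool to about 196 mm.
- **Last checks:** after release, two-camera triangulation put the lid's outer face at pad-x 659.3 mm at the bottom and 658.9 mm at the top. The top edge was at 82 mm, so the lid is within about 0.02 rad of upright. One far-corner point read about 2 mm off, which is within calibration and pixel error.
- **Limits:** the wrist force was at most about 8 N in the readings at the end of each move. The clock was about 8.5 s at hand-in.
- **Other pad:** the arm went nowhere near the shut pad. The last picture shows only its edge, and I did not measure it separately.
- **Refused call:** my first move was rejected for missing keys and moved nothing.

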